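# Refit an air filter on its centre post

### The job

Refit the spray-air filter: lift the filter cartridge off its sloping drain rack, stand it on its end on the open worktop and let go, then take it again from above and thread it down over the centre post until it sits fully home on the floor of the pocket. Then thread the metal collar down the same post until it sits flat on the cartridge. Lower both all the way instead of letting them drop, and leave the tin, the cup and the hand scanner as they are.

Things in the scene. Friction and masses are not known exactly. Their poses are not given: they have to be found in the camera images.
- filter_center (a point): Centre of the loose filter cartridge: a tube 90 mm long, pleated off-white wall 57-60 mm across, a black end cap 62 mm across, 12 mm thick at each end; bore 26 mm right through; about 0.16 kg. z = its axis; ends alike, either may be down. At the start it lies in the rack, axis 30 degrees above horizontal, z pointing up the slope, centre about 68 mm above the worktop.
- drain_rack: Fixed steel drain rack. Origin on the worktop straight below the lying cartridge's centre; x = horizontal direction in which the slope rises, away from the robot. Base plate 66 mm wide, from 52 mm behind to 73 mm ahead of the origin. Two 10 mm rods 36 mm apart lie beneath the cartridge, a low cross bar stops its bottom end; its sides and top are free to grip across the diameter.
- seat (a point): Fixed filter seat: centre of its pocket floor, 10 mm above the worktop, z up. Flange 110 mm across; pocket 72 mm across, rim 86 mm across and 12 mm above its floor. The cartridge stands on this floor round the post (its centre then 45 mm above this point), the collar on top of it (centre 105 mm above this point).
- post_tip (a point): Top of the plain steel post that rises upright from the middle of the pocket: 18 mm in diameter, its top 145 mm above the pocket floor (155 mm above the worktop), the last 17 mm tapering to 8 mm. Seat and rack stand about 0.4 m apart sideways, at about x = 0.46 m; the worktop midway between them is clear.
- collar_center (a point): Centre (half-way up, on the axis) of the loose collar: a plain bare-metal ring with a ribbed outside, 61.5 mm across, 30 mm high, bore 26 mm, about 0.2 kg. It lies flat on the worktop, axis (z) upright; either face may be down.
- tin: Bystander: small round paint tin, 68 mm across, 79 mm high; origin at the centre of its underside.
- cup: Bystander: clear plastic mixing cup, 72 mm across, 95 mm high; origin at the centre of its underside.
- scanner: Bystander: blue hand scanner, about 90 x 66 x 75 mm; origin at the centre of its underside.
Mind the look-alikes: they are no part of the job. Of the things shaped like the part that bears collar_center, the aluminium one is meant.

How it is judged:
On the way, in this order (a step that is already met when the one before it is completed fails the run):
1. the cartridge stands upright on the open worktop, away from the seat, and is let go (angle between the z axis of filter_center and the z axis of seat, either way round below 0.06 rad and height (world z) of filter_center between 0.04 and 0.05 m and horizontal distance between filter_center and seat above 0.09 m and contact force between filter and the fingers below 0.1 N), for 0.2 s.
2. the cartridge is threaded down the post and sits on the pocket floor (horizontal distance between filter_center and seat below 0.006 m and z of filter_center in the frame of seat between 0.041 and 0.049 m and angle between the z axis of filter_center and the z axis of seat, either way round below 0.06 rad), for 0.2 s.
3. the collar is threaded down the post and sits on the cartridge (all of step 2 and horizontal distance between collar_center and seat below 0.006 m and z of collar_center in the frame of seat between 0.101 and 0.109 m and angle between the z axis of collar_center and the z axis of seat, either way round below 0.06 rad), for 0.2 s.
At the end, for the whole second after the job is handed in: The cartridge stands round the post on the pocket floor and the collar lies on the cartridge round the post: each within 4 mm of its home height, within 6 mm of the post's axis, square to it within 0.06 rad, let go and at rest (all of step 3 and contact force between each of filter, collar and the fingers below 0.1 N and linear speed of each of filter, collar below 0.02 m/s); the robot touches nothing.
It fails at once if the cartridge or the collar is dropped on to the seat (falls faster than 0.5 m/s out of the fingers) ((horizontal distance between filter_center and seat below 0.03 m and linear speed of filter above 0.5 m/s and contact force between filter and the fingers below 0.1 N) or (horizontal distance between collar_center and seat below 0.03 m and linear speed of collar above 0.5 m/s and contact force between collar and the fingers below 0.1 N)).
It fails at once if the tin, the cup or the hand scanner is moved more than 30 mm (distance of any of tin, cup, scanner from where it was at the start of the episode above 0.03 m).
It also fails if it takes over 69 s, if anything falls off the work surface, if the arm or the gripper's body presses on something with over 40 N, if the wrist force passes 120 N, or if a joint passes its speed limit or range.

### The arm

A 6-joint arm with a two-finger parallel gripper is mounted at the origin on a cart in front of the work surface, level with it; the furniture and walls round the work are solid. World frame = base frame: x ahead of the robot, y to its left, z up, the work surface at z = 0. Lengths are in m, angles in rad, forces in N, time in s.
With the tool pointing down it reaches from about 0.25 to 0.775 m from the base axis. Payload 4 kg.
Tool frame: the origin (TCP) lies midway between the tips of the shut fingers; the grasp point (between the pads) lies arm.grasp_offset behind it (arm.grasp_offset is the distance from the TCP to the grasp point, in m); z points along the fingers, y is the line along which they close (so a half turn about z gives the same grasp; the last joint's range is limited). The gripper opens to 94 mm and grips with 3 to 60 N. Pads are 16 mm wide; open, the fingers measure 119 mm over their backs; the gripper's body (75 mm by 177 mm) begins 78 mm behind the grasp point.
Start: joints at [-1.212, 0.087, 1.371, -0, 1.684, -0.103], TCP at [0.245, -0.492, 0.206] pointing down, gripper open.
Joint ranges: [-3.1, 3.1], [-0.76, 2.03], [0.27, 2.55], [-1.08, 4.22], [0.17, 2.65], [-2.57, 2.57]. Speed limits (rad/s): [2.79, 2.79, 3.14, 3.14, 3.14, 3.14].

### API

Orientations are given as a 3x3 rotation matrix whose columns are the frame's x, y, z axes.
In Python, from cell import sense, cams, workorder, finder, arm gives the robot as it stands.
- The arm moves only by the shell command python3 -m creep 'ROWS' [OPENING] [FORCE]. ROWS is JSON, one flat list of numbers, 6 for each row, row after row: the shift along the tool's x, y, z normalised to -1 to 1, where 1 is 0.4 m, then the turn, a rotation vector about the tool's x, y, z normalised to -1 to 1, where 1 is 45 degrees. A call has exactly 8 rows; each row is the pose to reach, as a shift and turn from the pose commanded when the call began, along the tool's axes at that moment; what a row does not reach only later rows make up. A row lasts 1/10 s, in which the tool goes at most 50 mm and 8.59 degrees, less where a joint would pass 70% of its speed; a pose out of reach is approached as far as the arm can. A call with a number of a shift or a turn outside -1 to 1 is refused whole. A call with a gripper value outside its range is refused whole. OPENING is the closure, from -1 (fully open) to 1 (shut), set as the call begins (- or left out, the last holds). The fingers move at their own pace and stop on an object; FORCE is the grip in N (left out, the last holds). Time passes only in rows, so rows that repeat a pose let the fingers close, or fill a call up. It gives the time, the measured TCP pose, the force, the opening and the grip force at its end, in the units of the state.
- sense(): the state, without advancing time (a new reading comes with each control period).
- cams.snapshot(name): name is "scene" or "top" or "wrist"; returns (picture, depth): 384x512x3 uint8, red, green, blue; 384x512 float32, m along the optical axis (not along the pixel's ray), 0 where there is no reading.
- cams.get_calibration(name): a dict with "intrinsics" (3x3 intrinsics, pixels), "cam_to_world" (4x4, takes a point from camera to world coordinates). Camera axes: x right, y down, z forward; pixel columns grow to the right and rows downward; lengths in m; the calibration is good to about 2 mm. A picture is of the moment at which its call begins: read the wrist's pose just before it. get_calibration takes no time and is no camera call; for the wrist camera it gives the pose at the moment of the call.
- workorder.finish_job(): hands the job in; it is judged then, once.
Trained networks look in the newest picture that a camera, given by its name, has taken for a name from the list of things; names that differ only in an ending like _2 or _b are one class to them, and where a whole thing is asked for, a point or a joint stands for the part that bears it (a point fixed in the world has none). Each returns a list of dicts, best first, with "score" (0 to 1); they miss things now and then, are a little off and sometimes report something else, mostly with a low value. They report only what shows in the picture. A call takes as long as a camera call. They do not tell look-alikes from the thing itself.
- finder.trace(camera, label): "pixels" (384x512 bool, what is visible of it) and "bbox" ([centre column, centre row, width, height] in pixels, round what is visible of it).
The state is a dict: "time": time; "joint_positions": joint angles; "dq": joint speeds; "effort": joint torques, N m; "tcp_pos": TCP position; "orientation": TCP orientation; "wrist_force": force on the tool from outside, world axes, zero at the start; "ft_torque": the same for the moment, N m; "width": finger opening in m; "finger_force": force on a finger pad.
Only numpy, scipy, OpenCV 4.12 (cv2) and the standard library are available. Lean on these libraries where they do the work, as an engineer would, in place of code of your own. Each camera call takes 0.05 s, during which the arm holds its last target. There are 200 camera calls.

## Working session

There is one attempt and no reset: what is moved stays moved. The work goes in short steps, Python scripts to look and compute and a shell command to move; the robot and the scene stay as the last step left them, time stands still between calls to the robot, and variables do not carry over. Pictures are saved under pics/ and viewed, at most 10 in all, crops included, and the job is handed in when it is done.

```bash
ls; mkdir -p pics; cat > h.py <<'E'
import numpy as np, cv2
from cell import sense, cams, workorder, finder, arm
def pts(cam, d, mask, C):
    K=np.array(C["intrinsics"]);T=np.array(C["cam_to_world"])
    v,u=np.nonzero(mask&(d>0)); z=d[v,u]
    p=np.c_[(u-K[0,2])/K[0,0]*z,(v-K[1,2])/K[1,1]*z,z]
    return p@T[:3,:3].T+T[:3,3]
E
cat > a.py <<'E'
from h import *
np.set_printoptions(precision=4,suppress=True)
s=sense();print(s["tcp_pos"],s["orientation"],s["width"],arm.grasp_offset)
ims=[]
for c in ["top","scene"]:
    im,d=cams.snapshot(c);C=cams.get_calibration(c)
    np.savez(f"{c}.npz",im=im,d=d,K=C["intrinsics"],T=C["cam_to_world"])
    cv2.imwrite(f"pics/{c}0.png",im[:,:,::-1])
    print(c,np.array(C["cam_to_world"])[:3,3])
    for l in ["filter_center","drain_rack","seat","post_tip","collar_center","tin","cup","scanner"]:
        try:
            for r in finder.trace(c,l)[:4]:
                p=pts(c,d,r["pixels"],C)
                print(c,l,round(r["score"],2),np.round(r["bbox"],0),"med",np.median(p,0),"lo",np.percentile(p,3,0),"hi",np.percentile(p,97,0))
        except Exception as e: print(c,l,e)
print(sense()["time"])
E
python3 a.py
```

```text
pics
[ 0.2449 -0.4919  0.2043] [[ 0.8953  0.4456 -0.0008]
 [ 0.4456 -0.8953  0.002 ]
 [ 0.0002 -0.0022 -1.    ]] 0.0938047184145603 0.0188
top [0.4777 0.0013 1.5814]
top filter_center 0.94 [311. 223.  22.  35.] med [ 0.4462 -0.172   0.0878] lo [ 0.3978 -0.2008  0.0636] hi [ 0.4935 -0.1441  0.1138]
top drain_rack 0.65 [306. 210.  15.  23.] med [ 0.505  -0.1575  0.0066] lo [ 0.4631 -0.193  -0.0009] hi [ 0.516  -0.136   0.0643]
top seat 0.96 [198. 220.  30.  31.] med [0.4556 0.2167 0.0116] lo [0.4101 0.1741 0.0036] hi [0.4996 0.2671 0.1375]
top post_tip 0.64 [200. 221.  30.  28.] med [0.4556 0.2165 0.0114] lo [0.4091 0.1725 0.0026] hi [0.5    0.2676 0.1365]
top collar_center 0.63 [227. 177.  23.  14.] med [0.6105 0.1197 0.0288] lo [ 0.5831  0.092  -0.0026] hi [0.6366 0.1462 0.0372]
top collar_center 0.56 [160. 224.  21.  14.] med [0.4337 0.359  0.0287] lo [0.4073 0.3316 0.0074] hi [0.459  0.3867 0.0368]
top tin 0.56 [135. 197.  19.  16.] med [0.5394 0.4362 0.0737] lo [0.5089 0.4113 0.0218] hi [0.57   0.4685 0.0809]
top cup 0.88 [393. 186.  24.  19.] med [ 0.5602 -0.4822  0.0433] lo [ 0.
[... 860 characters left out ...]
  33.  42.] med [0.4493 0.2262 0.0118] lo [0.4084 0.1796 0.0056] hi [0.493  0.2689 0.1261]
scene collar_center 0.57 [167. 302.  24.  22.] med [0.4305 0.3631 0.0275] lo [ 0.4048  0.3353 -0.0003] hi [0.4597 0.3905 0.033 ]
scene collar_center 0.56 [208. 219.  17.  22.] med [0.6052 0.1235 0.0272] lo [0.5803 0.0965 0.    ] hi [0.6496 0.1519 0.0332]
scene tin 0.6 [120. 286.  23.  30.] med [0.5203 0.4453 0.0719] lo [0.5042 0.4177 0.0053] hi [0.5652 0.4734 0.0786]
scene cup 0.72 [142. 240.  24.  36.] med [0.6468 0.33   0.0404] lo [0.618  0.2957 0.0022] hi [0.6882 0.3646 0.0761]
scene scanner 0.95 [142. 239.  23.  34.] med [0.6471 0.3296 0.0404] lo [0.6181 0.2932 0.0022] hi [0.688  0.3647 0.0761]
0.9
```

```bash
python3 - <<'E'
import numpy as np,cv2
t=np.load("top.npz")["im"];s=np.load("scene.npz")["im"]
a=cv2.resize(t[120:270,100:430],(792,360));
b=cv2.resize(s[200:320,100:232],(264,240),interpolation=2)
c=cv2.resize(t[160:245,140:245],(296,240),interpolation=2)
e=cv2.resize(t[190:260,270:350],(232,240)) 
o=np.zeros((600,792,3),np.uint8);o[:360]=a;o[360:,:264]=b;o[360:,264:560]=c;o[360:,560:]=e
cv2.imwrite("pics/m.png",o[:,:,::-1])
E
```

```text
(no output)
```

View pics/m.png

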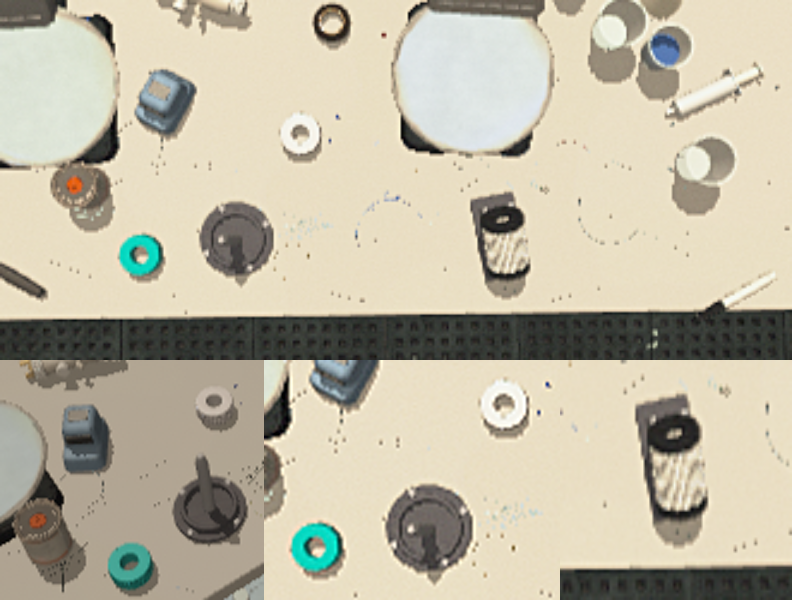

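```bash
cat >> h.py <<'E'
np.set_printoptions(precision=4,suppress=True)
from scipy.spatial.transform import Rotation as Ro
from scipy.optimize import least_squares
def goal(pos, R, gp=True):
    """pos of grasp point (or TCP), R desired; prints row units from measured pose"""
    s=sense();R0=np.array(s["orientation"]);p=np.array(pos,float)
    R=np.array(R)
    if gp: p=p+R[:,2]*arm.grasp_offset
    d=R0.T@(p-np.array(s["tcp_pos"]));w=Ro.from_matrix(R0.T@R).as_rotvec()
    print("t",s["time"],"tcp",np.array(s["tcp_pos"]),"w",s["width"],"F",np.array(s["wrist_force"]))
    print("ROW",np.r_[d/0.4,w/(np.pi/4)].round(4),"mm",d*1000,"deg",np.degrees(w))
def down(yaw,tilt=0):
    "x axis horizontal at yaw, z down; tilt = lean z towards +x dir, deg"
    c,s_=np.cos(np.radians(yaw)),np.sin(np.radians(yaw))
    R=np.array([[c,s_,0],[s_,-c,0],[0,0,-1.]])
    return R@Ro.from_euler('y',tilt,degrees=True).as_matrix()
def fitcyl(P,g):
    "cartridge lying 30deg: params cx,cy,cz,yaw; r~.0295"
    def f(q):
        a=np.array([np.cos(q[3])*np.cos(np.pi/6),np.sin(q[3])*np.cos(np.pi/6),.5]);v=P-q[:3];t=v@a
        r=np.linalg.norm(v-np.outer(t,a),axis=1)
        # sdf of capped cylinder
        dr=r-.0300;dt=abs(t)-.045
        return np.where((dr<0)&(dt<0),np.maximum(dr,dt),np.hypot(np.maximum(dr,0),np.maximum(dt,0)))
    s=least_squares(f,g,loss="soft_l1",f_scale=.002);return s.x,np.sqrt(np.mean(s.fun**2))
E
python3 - <<'E'
from h import *
for y in [0]: print(down(10))
C=cams.get_calibration("wrist");s=sense();R=np.array(s["orientation"]);T=np.array(C["cam_to_world"])
print("cam in tool",R.T@(T[:3,3]-s["tcp_pos"]),"\n",R.T@T[:3,:3],C["intrinsics"])
A=[]
for c in ["top","scene"]:
    im,d=cams.snapshot(c);C=cams.get_calibration(c)
    r=finder.trace(c,"filter_center")[0];p=pts(c,d,cv2.erode(r["pixels"].astype(np.uint8),np.ones((3,3)))>0,C)
    q,e=fitcyl(p,[.45,-.165,.068,0]);print(c,q,np.degrees(q[3]),e,len(p));A.append(p)
q,e=fitcyl(np.vstack(A),[.45,-.165,.068,0]);print(q,np.degrees(q[3]),e)
goal([.43,-.168,.25],down(0))
goal([.43,-.168,.25],down(180))
E
```

```text
[[ 0.9848  0.1736  0.    ]
 [ 0.1736 -0.9848  0.    ]
 [ 0.      0.     -1.    ]]
cam in tool [ 0.0814 -0.0004 -0.1794] 
 [[-0.0003 -0.9598 -0.2806]
 [ 1.     -0.     -0.001 ]
 [ 0.0009 -0.2806  0.9598]] [[336.135    0.     258.6886]
 [  0.     336.135  187.3654]
 [  0.       0.       1.    ]]
top [ 0.4444 -0.1753  0.067   0.1868] 10.70511797704732 0.003009051035937744 438
scene [ 0.4681 -0.1699  0.0797  0.1924] 11.023641090637735 0.002682650743005683 210
[ 0.4445 -0.1752  0.0668  0.1898] 10.875947716126593 0.0029260371028365464
t 1.1 tcp [ 0.245  -0.4924  0.2055] w 0.09428523027551496 F [ 0.6472 -0.012  -0.1507]
ROW [ 0.7753 -0.52   -0.0643  0.0001  0.      0.588 ] mm [ 310.128  -207.9978  -25.7041] deg [ 0.0041  0.0006 26.4601]
t 1.1 tcp [ 0.245  -0.4924  0.2055] w 0.09428523027551496 F [ 0.6472 -0.012  -0.1507]
ROW [ 0.7753 -0.52   -0.0643 -0.      0.0001 -3.412 ] mm [ 310.128  -207.9978  -25.7041] deg [  -0.0008    0.0055 -153.5399]
```

```bash
python3 -m creep '[0.1,-0.075,-0.03,0,0,0.05,0.2,-0.15,-0.06,0,0,0.1,0.3,-0.225,-0.09,0,0,0.15,0.4,-0.3,-0.12,0,0,0.2,0.5,-0.375,-0.15,0,0,0.25,0.6,-0.45,-0.18,0,0,0.3,0.695,-0.525,-0.2,0,0,0.344,0.695,-0.525,-0.2,0,0,0.344]' -1 && cat > f.py <<'E'
from h import *
import sys
C=cams.get_calibration("wrist");im,d=cams.snapshot("wrist")
cv2.imwrite("pics/w1.png",im[:,:,::-1])
R=finder.trace("wrist","filter_center")
for r in R[:2]:
    p=pts("wrist",d,cv2.erode(r["pixels"].astype(np.uint8),np.ones((7,7)))>0,C)
    q,e=fitcyl(p,[.4445,-.175,.068,.19]);print(r["score"],r["bbox"],q,np.degrees(q[3]),e,len(p))
q,e=fitcyl(pts("wrist",d,cv2.erode(R[0]["pixels"].astype(np.uint8),np.ones((7,7)))>0,C),[.4445,-.175,.068,.19])
goal(q[:3],down(np.degrees(q[3])))
E
python3 f.py
```

```text
time: 1.9
tcp_pos: [0.4023, -0.1766, 0.2875]
orientation: [[0.98, 0.197, 0.004], [0.197, -0.98, -0.0], [0.004, 0.001, -1.0]]
wrist_force: [0.1, -0.2, -1.3]
width: 0.0939
finger_force: 0.0
0.55 [265.0, 120.6, 55.7, 96.4] [ 0.4443 -0.173   0.0671  0.1758] 10.070398155038992 0.0022281102675821584 3681
t 2.0 tcp [ 0.4009 -0.1795  0.2861] w 0.09401663523626207 F [-0.6445 -0.0878  0.6208]
ROW [ 0.109   0.0042  0.5945  0.0017 -0.001   0.0251] mm [ 43.6164   1.6869 237.8135] deg [ 0.0764 -0.0442  1.1287]
```

```bash
python3 -m creep '[0.109,0.004,0.1,0,0,0.013,0.109,0.004,0.2,0,0,0.013,0.109,0.004,0.3,0,0,0.013,0.109,0.004,0.4,0,0,0.013,0.109,0.004,0.46,0,0,0.013,0.109,0.004,0.52,0,0,0.013,0.109,0.004,0.57,0,0,0.013,0.109,0.004,0.595,0,0,0.013]' -1 && python3 -m creep '[0,0,0,0,0,0,0,0,0,0,0,0,0,0,0,0,0,0,0,0,0,0,0,0,0,0,0,0,0,0,0,0,0,0,0,0,0,0,0,0,0,0,0,0,0,0,0,0]' 1 30
```

```text
time: 2.8
tcp_pos: [0.4411, -0.1748, 0.0446]
orientation: [[0.984, 0.178, -0.005], [0.178, -0.984, 0.002], [-0.004, -0.002, -1.0]]
wrist_force: [0.2, 0.3, -0.8]
width: 0.0937
finger_force: 0.0
time: 3.6
tcp_pos: [0.4441, -0.1738, 0.0484]
orientation: [[0.984, 0.181, 0.001], [0.181, -0.984, -0.0], [0.001, 0.001, -1.0]]
wrist_force: [-0.6, 1.1, 5.5]
width: 0.0572
finger_force: 30.0
```

```bash
python3 -m creep '[0,0,-0.1,0,0,0,0,0,-0.22,0,0,0,0,0,-0.33,0,0,0,0.06,-0.1,-0.35,0,0,0,0.12,-0.2,-0.35,0,0.15,0,0.18,-0.3,-0.35,0,0.3,0,0.24,-0.39,-0.35,0,0.45,0,0.275,-0.443,-0.35,0,0.6,0]' && python3 - <<'E'
from h import *
goal([.52,.02,.09],down(10.4,60))
cams.snapshot("scene");im,d=cams.snapshot("scene")
cv2.imwrite("pics/s2.png",cv2.resize(im[130:330,150:380],(690,600))[:,:,::-1])
E
```

```text
time: 4.4
tcp_pos: [0.5198, 0.0228, 0.1869]
orientation: [[0.874, 0.183, 0.449], [0.162, -0.983, 0.084], [0.457, -0.001, -0.889]]
wrist_force: [-0.5, -1.0, -1.6]
width: 0.057
finger_force: 30.0
t 4.4 tcp [0.5198 0.0228 0.1869] w 0.05699617109840701 F [-0.4849 -0.9677 -1.648 ]
ROW [-0.0861  0.0073  0.2545 -0.0027  0.7287  0.0012] mm [-34.4316   2.9344 101.8027] deg [-0.1229 32.7911  0.0521]
```

View pics/s2.png

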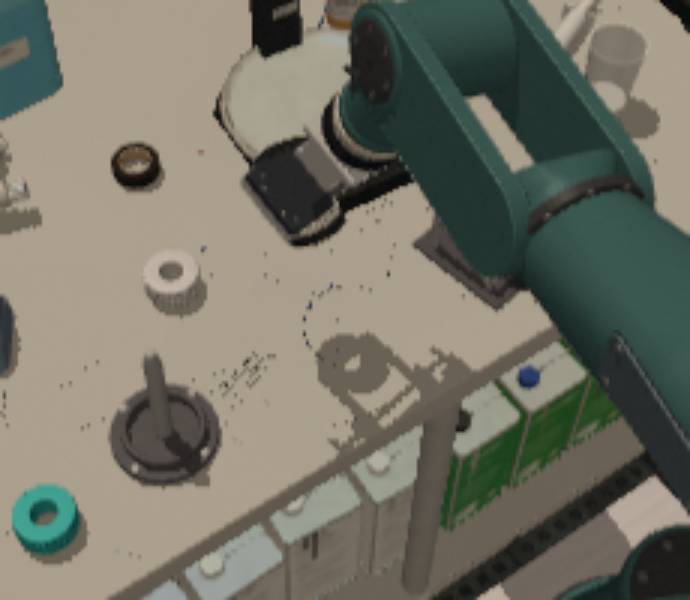

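```bash
python3 -m creep '[-0.01,0.001,0.03,0,0.12,0,-0.025,0.002,0.06,0,0.24,0,-0.04,0.003,0.1,0,0.36,0,-0.055,0.004,0.14,0,0.48,0,-0.07,0.005,0.18,0,0.6,0,-0.08,0.006,0.21,0,0.733,0,-0.086,0.007,0.255,0,0.733,0,-0.086,0.007,0.255,0,0.733,0]' && cat > g.py <<'E'
from h import *
# cartridge in hand: cap/axis in wrist view
C=cams.get_calibration("wrist");im,d=cams.snapshot("wrist")
cv2.imwrite("pics/w3.png",im[:,:,::-1])
r=finder.trace("wrist","filter_center")
print([(x["score"],x["bbox"]) for x in r[:3]])
goal([.52,.02,.05],down(10.4,60))
print(sense()["joint_positions"],sense()["orientation"])
E
python3 g.py
```

```text
time: 5.3
tcp_pos: [0.5345, 0.0196, 0.0777]
orientation: [[0.496, 0.179, 0.85], [0.09, -0.984, 0.155], [0.864, -0.001, -0.504]]
wrist_force: [-0.3, -0.4, -1.8]
width: 0.057
finger_force: 30.0
[(0.95, [260.2, 233.9, 142.0, 174.5])]
t 5.4 tcp [0.5345 0.02   0.0776] w 0.057134895611996944 F [ 0.5943  0.0917 -2.1281]
ROW [-0.0774 -0.0064  0.0512 -0.0006  0.0076 -0.0027] mm [-30.9412  -2.5778  20.48  ] deg [-0.0286  0.3421 -0.1204]
[-0.3847 -0.3866  2.4213  1.3053  0.5009 -0.0081] [[ 0.4972  0.1799  0.8488]
 [ 0.0891 -0.9837  0.1563]
 [ 0.863  -0.0021 -0.5052]]
```

View pics/w3.png

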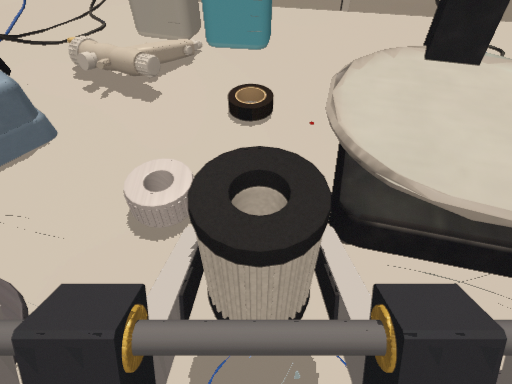

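```bash
cat > cap.py <<'E'
from h import *
C=cams.get_calibration("wrist");im,d=cams.snapshot("wrist")
r=finder.trace("wrist","filter_center")[0]
P=pts("wrist",d,cv2.erode(r["pixels"].astype(np.uint8),np.ones((3,3)))>0,C)
def f(q):
    a=np.array([q[3],q[4],1]);a/=np.linalg.norm(a);v=P-q[:3];t=v@a
    rr=np.linalg.norm(v-np.outer(t,a),axis=1);dr=rr-np.where(abs(t)>.033,.031,.0292);dt=abs(t)-.045;b=.013-rr
    o=np.where((dr<0)&(dt<0),np.maximum(dr,dt),np.hypot(np.maximum(dr,0),np.maximum(dt,0)))
    return np.where((b>0)&(dt<.003),0,o)
s=least_squares(f,[.52,.02,.085,0,0],loss="soft_l1",f_scale=.001)
print("filter centre",s.x[:3],"tilt rad",s.x[3:],np.sqrt(np.mean(s.fun**2)))
s0=sense();print("gp",np.array(s0["tcp_pos"])-arm.grasp_offset*np.array(s0["orientation"])[:,2])
E
python3 cap.py
```

```text
filter centre [0.5183 0.0182 0.089 ] tilt rad [ 0. -0.] 0.0034348170460746976
gp [0.5201 0.0169 0.0905]
```

```bash
cat > cap2.py <<'E'
from h import *
import sys
C=cams.get_calibration("wrist");im,d=cams.snapshot("wrist")
r=finder.trace("wrist","filter_center")[0]
P=pts("wrist",d,cv2.erode(r["pixels"].astype(np.uint8),np.ones((5,5)))>0,C)
zt=np.percentile(P[:,2],97)
Q=P[P[:,2]>zt-.008]
for i in range(6):
    A=np.c_[Q[:,:2],np.ones(len(Q))];k,_,_,_=np.linalg.lstsq(A,Q[:,2],rcond=None)
    e=P[:,2]-(P[:,:2]@k[:2]+k[2]);Q=P[abs(e)<.003]
print("top plane tilt",-k[:2],"n",len(Q))
(c,rad)=cv2.minEnclosingCircle(Q[:,:2].astype(np.float32));lo,hi=np.percentile(Q,1,0),np.percentile(Q,99,0)
print("circle",c,rad,"mid",(lo+hi)/2,"size",hi-lo,"height at c",np.dot(k[:2],c)+k[2])
E
python3 cap2.py
```

```text
top plane tilt [-0.0012 -0.0051] n 10191
circle (0.5188183188438416, 0.017163358628749847) 0.030787043273448944 mid [0.5177 0.0165 0.1362] size [0.0564 0.0555 0.004 ] height at c 0.13690106859541984
```

```bash
python3 -m creep '[-0.03,0,0.0177,0,0,0,-0.06,0,0.0353,0,0,0,-0.08,0,0.047,0,0,0,-0.0906,0,0.053,0,0,0,-0.0935,0,0.0547,0,0,0,-0.0955,0,0.056,0,0,0,-0.0975,0,0.0572,0,0,0,-0.0975,0,0.0572,0,0,0]'
```

```text
time: 6.4
tcp_pos: [0.5363, 0.0203, 0.0364]
orientation: [[0.491, 0.181, 0.852], [0.091, -0.984, 0.156], [0.866, 0.001, -0.499]]
wrist_force: [0.7, -0.8, -1.4]
width: 0.057
finger_force: 30.0
```

```bash
python3 -m creep '[-0.001,0,0.0006,0,0,0,-0.002,0,0.0012,0,0,0,-0.003,0,0.0018,0,0,0,-0.0043,0,0.0025,0,0,0,-0.0043,0,0.0025,0,0,0,-0.0043,0,0.0025,0,0,0,-0.0043,0,0.0025,0,0,0,-0.0043,0,0.0025,0,0,0]'; python3 -c "
from h import *
print(sense()['wrist_force'])
for i in range(3):
    cams.snapshot('wrist');print(sense()['wrist_force'],sense()['tcp_pos'])"; python3 cap2.py
```

```text
time: 7.2
tcp_pos: [0.5362, 0.0204, 0.0342]
orientation: [[0.491, 0.181, 0.852], [0.09, -0.984, 0.156], [0.866, 0.0, -0.5]]
wrist_force: [-0.6, -0.6, 1.8]
width: 0.0572
finger_force: 30.0
[-0.6269 -0.6362  1.7719]
[-1.3867 -0.2357  1.3097] [0.5362 0.0205 0.0342]
[-2.2321  0.7275  1.4593] [0.5361 0.0204 0.0341]
[-0.6103  0.715   0.992 ] [0.5362 0.0205 0.0342]
top plane tilt [-0.0026 -0.0052] n 10101
circle (0.5185689330101013, 0.01735655404627323) 0.03026283159852028 mid [0.5175 0.0171 0.0893] size [0.0559 0.0551 0.0039] height at c 0.09002514474740458
```

```bash
python3 -m creep '[0,0,0,0,0,0,0,0,0,0,0,0,0,0,0,0,0,0,0,0,0,0,0,0,0,0,0,0,0,0,0,0,0,0,0,0,0,0,-0.02,0,0,0,0,0,-0.05,0,0,0]' -1 && python3 -m creep '[0,0,-0.06,0,0,0,0,0,-0.13,0,0,0,0,0,-0.2,0,0,0,0,0,-0.27,0,0,0,0.03,0,-0.3,0,-0.12,0,0.06,0,-0.33,0,-0.25,0,0.09,0,-0.35,0,-0.38,0,0.12,0,-0.36,0,-0.5,0]' && python3 -c "
from h import *
goal([.5,.018,.25],down(10.4,0))" && python3 cap2.py
```

```text
time: 8.25
tcp_pos: [0.5186, 0.0176, 0.0434]
orientation: [[0.493, 0.181, 0.851], [0.09, -0.983, 0.157], [0.865, -0.001, -0.501]]
wrist_force: [0.3, 0.3, -0.2]
width: 0.0939
finger_force: 0.0
time: 9.05
tcp_pos: [0.4198, -0.0017, 0.1599]
orientation: [[0.781, 0.178, 0.598], [0.143, -0.984, 0.106], [0.608, 0.003, -0.794]]
wrist_force: [1.1, 0.5, 1.0]
width: 0.0937
finger_force: 0.0
t 9.05 tcp [ 0.4198 -0.0017  0.1599] w 0.0936902752573276 F [1.0963 0.4618 0.9862]
ROW [ 0.272  -0.0123 -0.0164  0.0042 -0.8316 -0.0021] mm [108.8122  -4.908   -6.5761] deg [  0.1894 -37.4223  -0.0951]
top plane tilt [-0.0031 -0.0019] n 2514
circle (0.5179281830787659, 0.017943125218153) 0.030157262459397316 mid [0.5176 0.0178 0.0895] size [0.0565 0.0538 0.004 ] height at c 0.08992831922265188
```

```bash
python3 -m creep '[0.05,0,0,0,-0.12,0,0.1,0,0,0,-0.24,0,0.15,0,0,0,-0.36,0,0.2,0,0,0,-0.48,0,0.25,0,0.01,0,-0.6,0,0.28,-0.002,0.01,0,-0.72,0,0.307,-0.004,0.011,0.003,-0.832,0,0.307,-0.004,0.011,0.003,-0.832,0]' && cat > top.py <<'E'
from h import *
def ring(label, near, zt, r, name=None):
    "fit outer circle of top face of ring seen in wrist camera"
    C=cams.get_calibration("wrist");im,d=cams.snapshot("wrist")
    if name: cv2.imwrite(name,im[:,:,::-1])
    P=pts("w",d,d>0,C)
    Q=P[(np.hypot(P[:,0]-near[0],P[:,1]-near[1])<.05)&(abs(P[:,2]-zt)<.006)]
    h=np.median(Q[:,2]);Q=Q[abs(Q[:,2]-h)<.003]
    # boundary by convex hull
    H=cv2.convexHull(Q[:,:2].astype(np.float32))[:,0]
    s=least_squares(lambda q:np.hypot(H[:,0]-q[0],H[:,1]-q[1])-q[2],[*near,r],loss="soft_l1",f_scale=.0007)
    print(label,"centre",s.x,"top z",h,"n",len(Q),"nominal r",r,"hull",len(H))
    return s.x[:2],h
E
python3 - <<'E'
from top import *
c,h=ring("filter",(.518,.018),.09,.031,"pics/w4.png")
goal([c[0],c[1],.079],down(10.4,0))
E
```

```text
time: 9.95
tcp_pos: [0.5196, 0.0192, 0.2245]
orientation: [[0.983, 0.184, -0.006], [0.184, -0.983, 0.005], [-0.005, -0.006, -1.0]]
wrist_force: [1.0, -0.2, -1.1]
width: 0.0936
finger_force: 0.0
filter centre [0.5197 0.0183 0.0305] top z 0.09027197466927206 n 2545 nominal r 0.031 hull 40
t 10.0 tcp [0.5181 0.019  0.225 ] w 0.09364238211908944 F [ 0.1935  0.2096 -0.1031]
ROW [ 0.0052  0.0045  0.4119 -0.007   0.005   0.003 ] mm [  2.0947   1.8094 164.7518] deg [-0.313   0.2244  0.1336]
```

```bash
python3 -m creep '[0.005,0.0045,0.1,0,0,0,0.005,0.0045,0.2,0,0,0,0.005,0.0045,0.28,0,0,0,0.005,0.0045,0.34,0,0,0,0.005,0.0045,0.38,0,0,0,0.005,0.0045,0.412,0,0,0,0.005,0.0045,0.412,0,0,0,0.005,0.0045,0.412,0,0,0]' -1 && python3 -c "
from h import *
goal([.5195,.0183,.079],down(10.4,0))"
```

```text
time: 10.8
tcp_pos: [0.52, 0.0176, 0.0642]
orientation: [[0.984, 0.181, 0.001], [0.181, -0.984, 0.003], [0.002, -0.002, -1.0]]
wrist_force: [-0.8, 0.1, 0.8]
width: 0.0942
finger_force: 0.0
t 10.8 tcp [0.52   0.0176 0.0642] w 0.09420202885253426 F [-0.7918  0.0881  0.7582]
ROW [-0.0009 -0.002   0.0101 -0.003  -0.0023  0.0005] mm [-0.3407 -0.809   4.0285] deg [-0.1349 -0.1024  0.0203]
```

```bash
python3 -m creep '[-0.001,-0.002,0.0075,0,0,0,-0.001,-0.002,0.0075,0,0,0,-0.001,-0.002,0.0075,0,0,0,-0.001,-0.002,0.0075,0,0,0,-0.001,-0.002,0.0075,0,0,0,-0.001,-0.002,0.0075,0,0,0,-0.001,-0.002,0.0075,0,0,0,-0.001,-0.002,0.0075,0,0,0]' 1 30 && python3 -m creep '[0,0,-0.1,0,0,0,0,0,-0.2,0,0,0,0,0,-0.3,0,0,0,0,0,-0.38,0,0,0,0,0,-0.44,0,0,0,0,0,-0.46,0,0,0,0,0,-0.46,0,0,0,0,0,-0.46,0,0,0]' && python3 - <<'E'
from h import *
# seat / post from top + scene
for c in ["top","scene"]:
    im,d=cams.snapshot(c);C=cams.get_calibration(c);P=pts(c,d,d>0,C)
    Q=P[np.hypot(P[:,0]-.456,P[:,1]-.217)<.07]
    print(c,"post z>.06: ",[(np.round(b,3),np.median(Q[(Q[:,2]>b)&(Q[:,2]<b+.03)],0),((Q[:,2]>b)&(Q[:,2]<b+.03)).sum()) for b in (.03,.06,.09,.12)])
    F=Q[(Q[:,2]>.004)&(Q[:,2]<.03)];lo,hi=np.percentile(F,.5,0),np.percentile(F,99.5,0);print("flange mid",(lo+hi)/2,hi-lo)
    H=cv2.convexHull(F[:,:2].astype(np.float32))[:,0]
    s=least_squares(lambda q:np.hypot(H[:,0]-q[0],H[:,1]-q[1])-q[2],[.456,.217,.055],loss="soft_l1",f_scale=.001);print(s.x)
s=sense();print(s["width"],s["finger_force"],s["tcp_pos"])
E
```

```text
time: 11.6
tcp_pos: [0.5202, 0.0183, 0.0612]
orientation: [[0.983, 0.181, 0.001], [0.181, -0.983, 0.002], [0.002, -0.002, -1.0]]
wrist_force: [0.7, -0.1, 1.4]
width: 0.0616
finger_force: 30.0
time: 12.4
tcp_pos: [0.519, 0.0182, 0.2426]
orientation: [[0.983, 0.181, -0.003], [0.181, -0.983, 0.003], [-0.003, -0.003, -1.0]]
wrist_force: [0.3, -0.7, -2.3]
width: 0.062
finger_force: 30.0
top post z>.06:  [(np.float64(0.03), array([0.4588, 0.2133, 0.0405]), np.int64(8)), (np.float64(0.06), array([0.4557, 0.2136, 0.0742]), np.int64(8)), (np.float64(0.09), array([0.4549, 0.2121, 0.1075]), np.int64(7)), (np.float64(0.12), array([0.4554, 0.2164, 0.1412]), np.int64(18))]
flange mid [0.4559 0.2152 0.0162] [0.12   0.1187 0.0242]
[0.4581 0.215  0.0657]
scene post z>.06:  [(np.float64(0.03), array([0.4495, 0.2245, 0.048 ]), np.int64(31)), (np.float64(0.06), array([0.4499, 0.2248, 0.0773]), np.int64(35)), (np.float64(0.09), array([0.4498, 0.2246, 0.1071]), np.int64(33)), (np.float64(0.12), array([0.451 , 0.2248, 0.1367]), np.int64(44))]
flange mid [0.4558 0.2223 0.0153] [0.109  0.1057 0.0222]
[0.4588 0.2243 0.0583]
0.06141924952356944 29.999640583992004 [0.5188 0.0182 0.2422]
```

```bash
python3 -m creep '[-0.06,-0.1,0,0,0,0,-0.12,-0.2,0,0,0,0,-0.18,-0.3,0,0,0,0,-0.24,-0.4,0,0,0,0,-0.29,-0.48,0,0,0,0,-0.316,-0.518,0,0,0,0,-0.316,-0.518,0,0,0,0,-0.316,-0.518,0,0,0,0]' && cat > post.py <<'E'
from h import *
import sys
C=cams.get_calibration("wrist");im,d=cams.snapshot("wrist");P=pts("w",d,d>0,C)
s=sense();R=np.array(s["orientation"]);print("t",s["time"],"tcp",np.array(s["tcp_pos"]),"z",R[:,2])
D=np.hypot(P[:,0]-.456,P[:,1]-.218)
for b in (.02,.06,.09,.12,.135,.15):
    Q=P[(D<.025)&(P[:,2]>b)&(P[:,2]<b+.02)]
    if len(Q)>5: print(b,len(Q),"med",np.median(Q,0),"lo",np.percentile(Q,3,0),"hi",np.percentile(Q,97,0))
cam=np.array(C["cam_to_world"])[:3,3]
S=P[(D<.025)&(P[:,2]>.04)&(P[:,2]<.135)]
if len(S)>50:
    # visible half of a vertical cylinder r=9mm
    f=least_squares(lambda q:np.hypot(S[:,0]-q[0],S[:,1]-q[1])-.009,[.456,.218],loss="soft_l1",f_scale=.001);print("shaft fit",f.x,np.sqrt(np.mean(f.fun**2)))
for zz in (.155,): print("cam",cam)
F=P[(D<.07)&(P[:,2]>.004)&(P[:,2]<.03)]
H=cv2.convexHull(F[:,:2].astype(np.float32))[:,0]
g=least_squares(lambda q:np.hypot(H[:,0]-q[0],H[:,1]-q[1])-.055,[.456,.218],loss="soft_l1",f_scale=.001);print("flange fit",g.x,len(F))
M=P[(D<.05)&(P[:,2]>.017)&(P[:,2]<.03)];H=cv2.convexHull(M[:,:2].astype(np.float32))[:,0]
g=least_squares(lambda q:np.hypot(H[:,0]-q[0],H[:,1]-q[1])-.043,[.456,.218],loss="soft_l1",f_scale=.001);print("rim fit",g.x,len(M))
cv2.imwrite(sys.argv[1],im[:,:,::-1])
E
python3 post.py pics/w5.png
```

```text
time: 13.3
tcp_pos: [0.3577, 0.1987, 0.2442]
orientation: [[0.983, 0.182, -0.001], [0.182, -0.983, 0.001], [-0.0, -0.001, -1.0]]
wrist_force: [0.5, -0.3, -1.0]
width: 0.0619
finger_force: 30.0
t 13.35 tcp [0.3581 0.1984 0.2442] z [-0.0007  0.0011 -1.    ]
0.02 6 med [0.4484 0.2171 0.0265] lo [0.4468 0.2144 0.0235] hi [0.4515 0.2219 0.0333]
0.06 7 med [0.447  0.2197 0.0715] lo [0.4467 0.2162 0.0609] hi [0.4489 0.2243 0.0774]
0.09 14 med [0.4478 0.219  0.105 ] lo [0.4467 0.2136 0.0919] hi [0.4544 0.2272 0.1091]
0.12 56 med [0.451  0.2209 0.1387] lo [0.4469 0.2137 0.1221] hi [0.4641 0.2305 0.1398]
0.135 354 med [0.4545 0.2216 0.1464] lo [0.4478 0.2145 0.1385] hi [0.463  0.2297 0.1548]
0.15 165 med [0.4554 0.2219 0.1544] lo [0.451  0.2176 0.1504] hi [0.46   0.2268 0.1562]
shaft fit [0.4557 0.2223] 0.0001006817385202559
cam [0.4376 0.2136 0.4235]
flange fit [0.4555 0.2223] 6808
rim fit [0.4554 0.2224] 1459
```

View pics/w5.png

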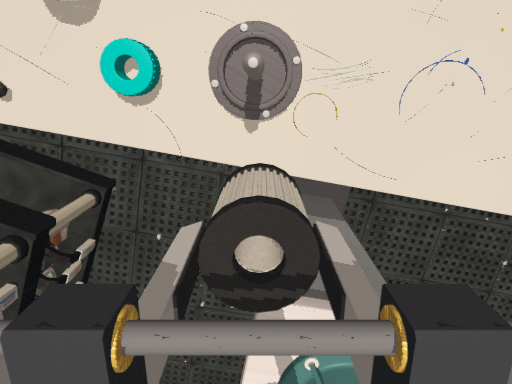

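```bash
python3 - <<'E'
from top import *
s=sense();t=np.array(s["tcp_pos"])
c,h=ring("cart",t[:2],t[2]+.0285,.031)
import cap2
dlt=np.array([.4556,.2222])-c
R=np.array(s["orientation"]);v=R.T@np.r_[dlt,0];print("by ring",v*1000,v/.4)
E
```

```text
cart centre [0.3578 0.1988 0.031 ] top z 0.2734498848934229 n 9380 nominal r 0.031 hull 34
top plane tilt [0.0047 0.0073] n 8314
circle (0.3589942753314972, 0.1988755613565445) 0.030189352110028267 mid [0.3594 0.1988 0.2731] size [0.0565 0.0547 0.0039] height at c 0.273588761103399
by ring [100.4409  -5.3386  -0.0428] [ 0.2511 -0.0133 -0.0001]
```

```bash
python3 -m creep '[0.08,-0.004,0,0,0,0,0.16,-0.009,0,0,0,0,0.22,-0.012,0,0,0,0,0.251,-0.0133,0,0,0,0,0.251,-0.0133,0,0,0,0,0.251,-0.0133,0,0,0,0,0.251,-0.0133,0,0,0,0,0.251,-0.0133,0,0,0,0]' && python3 - <<'E'
from top import *
s=sense();t=np.array(s["tcp_pos"])
print(t)
c,h=ring("cart",t[:2],t[2]+.0285,.031,"pics/w6.png")
R=np.array(s["orientation"]);v=R.T@np.r_[np.array([.4556,.2222])-c,0];print("resid",v*1000,v/.4)
E
```

```text
time: 14.3
tcp_pos: [0.455, 0.2223, 0.2458]
orientation: [[0.983, 0.181, 0.001], [0.181, -0.983, 0.003], [0.002, -0.002, -1.0]]
wrist_force: [0.5, 1.0, -1.9]
width: 0.0621
finger_force: 30.0
[0.455  0.2223 0.2458]
cart centre [0.4548 0.2223 0.031 ] top z 0.27489998478778327 n 9411 nominal r 0.031 hull 34
resid [0.8041 0.2749 0.0006] [0.002  0.0007 0.    ]
```

View pics/w6.png

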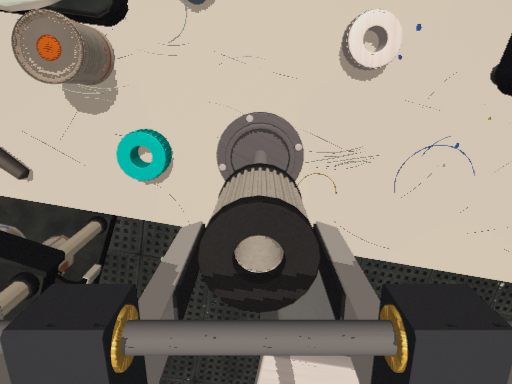

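```bash
python3 -m creep '[0.0015,0.0005,0.04,0,0,0,0.0015,0.0005,0.08,0,0,0,0.0015,0.0005,0.11,0,0,0,0.0015,0.0005,0.15,0,0,0,0.0015,0.0005,0.2,0,0,0,0.0015,0.0005,0.25,0,0,0,0.0015,0.0005,0.3,0,0,0,0.0015,0.0005,0.34,0,0,0]' && python3 -m creep '[0,0,0.03,0,0,0,0,0,0.05,0,0,0,0,0,0.065,0,0,0,0,0,0.075,0,0,0,0,0,0.083,0,0,0,0,0,0.086,0,0,0,0,0,0.088,0,0,0,0,0,0.088,0,0,0]'
```

```text
time: 15.15
tcp_pos: [0.4557, 0.2225, 0.108]
orientation: [[0.983, 0.181, -0.0], [0.181, -0.983, 0.002], [-0.0, -0.002, -1.0]]
wrist_force: [1.4, -0.4, -1.6]
width: 0.0616
finger_force: 30.0
time: 15.95
tcp_pos: [0.4566, 0.2227, 0.0743]
orientation: [[0.983, 0.181, 0.001], [0.181, -0.983, 0.002], [0.001, -0.002, -1.0]]
wrist_force: [-0.3, -0.0, -3.1]
width: 0.062
finger_force: 30.0
```

```bash
python3 -m creep '[0,0,0.002,0,0,0,0,0,0.004,0,0,0,0,0,0.0055,0,0,0,0,0,0.007,0,0,0,0,0,0.008,0,0,0,0,0,0.008,0,0,0,0,0,0.008,0,0,0,0,0,0.008,0,0,0]'; python3 - <<'E'
from top import *
s=sense();t=np.array(s["tcp_pos"])
F=[]
for i in range(3): cams.snapshot("wrist");F.append(sense()["wrist_force"])
print(np.mean(F,0))
ring("cart",t[:2],t[2]+.0285,.031)
E
```

```text
time: 16.75
tcp_pos: [0.4566, 0.2227, 0.0712]
orientation: [[0.983, 0.181, 0.001], [0.181, -0.983, 0.002], [0.001, -0.002, -1.0]]
wrist_force: [-0.4, -2.0, 0.3]
width: 0.0618
finger_force: 30.0
[-0.0281 -0.5768  0.5523]
cart centre [0.4563 0.2233 0.0311] top z 0.10031838506334029 n 8163 nominal r 0.031 hull 26
```

```bash
python3 -m creep '[0,0,0,0,0,0,0,0,0,0,0,0,0,0,0,0,0,0,0,0,0,0,0,0,0,0,0,0,0,0,0,0,0,0,0,0,0,0,0,0,0,0,0,0,0,0,0,0]' -1 && python3 -m creep '[0,0,-0.03,0,0,0,0,0,-0.08,0,0,0,0,0,-0.15,0,0,0,0,0,-0.25,0,0,0,0,0,-0.35,0,0,0,0,0,-0.42,0,0,0,0,0,-0.45,0,0,0,0,0,-0.45,0,0,0]' && python3 - <<'E'
from top import *
s=sense();t=np.array(s["tcp_pos"])
ring("cart",(.456,.2225),.1,.031)
goal([.607-.0,.122,.26],down(10.4))
E
```

```text
time: 17.75
tcp_pos: [0.4564, 0.2227, 0.0708]
orientation: [[0.983, 0.181, 0.0], [0.181, -0.983, 0.002], [0.001, -0.002, -1.0]]
wrist_force: [-0.5, 0.4, -1.1]
width: 0.0943
finger_force: 0.0
time: 18.55
tcp_pos: [0.4572, 0.2226, 0.2533]
orientation: [[0.983, 0.181, 0.005], [0.181, -0.983, 0.004], [0.005, -0.003, -1.0]]
wrist_force: [0.0, -0.5, -0.4]
width: 0.0939
finger_force: 0.0
cart centre [0.4558 0.2227 0.0306] top z 0.10022052720357005 n 2145 nominal r 0.031 hull 39
t 18.6 tcp [0.4564 0.2223 0.251 ] w 0.09428153385737299 F [-0.7045  0.1854 -0.6933]
ROW [ 0.3247  0.3149  0.0244 -0.0028 -0.0021  0.0009] mm [129.8826 125.9587   9.7751] deg [-0.1274 -0.0928  0.039 ]
```

Cartridge is home. On to the aluminium collar.

```bash
python3 -m creep '[0.08,0.08,0,0,0,0,0.16,0.155,0,0,0,0,0.24,0.23,0,0,0,0,0.3,0.29,0,0,0,0,0.325,0.315,0,0,0,0,0.325,0.315,0.02,0,0,0,0.325,0.315,0.02,0,0,0,0.325,0.315,0.02,0,0,0]' && python3 - <<'E'
from top import *
c,h=ring("collar",(.607,.122),.030,.03075,"pics/w7.png")
print([(r["score"],r["bbox"]) for r in finder.trace("wrist","collar_center")])
goal([c[0],c[1],.0235],down(10.4))
E
```

```text
time: 19.4
tcp_pos: [0.6055, 0.1231, 0.242]
orientation: [[0.983, 0.183, -0.001], [0.183, -0.983, 0.002], [-0.001, -0.003, -1.0]]
wrist_force: [0.4, 0.9, 0.7]
width: 0.0942
finger_force: 0.0
collar centre [0.6096 0.1237 0.0295] top z 0.03018087552309548 n 1577 nominal r 0.03075 hull 40
[(0.93, [259.8, 154.2, 49.7, 54.1]), (0.59, [59.1, 250.2, 61.3, 52.3])]
t 19.5 tcp [0.6061 0.1231 0.2432] w 0.09382190242359935 F [-0.4694  0.8592 -0.0907]
ROW [ 0.008   0.0016  0.5964 -0.0029 -0.0018  0.0031] mm [  3.2055   0.6254 238.5538] deg [-0.1318 -0.0793  0.1375]
```

View pics/w7.png

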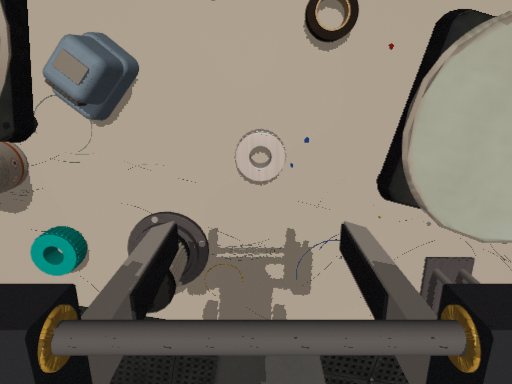

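```bash
python3 -m creep '[0.008,0.0016,0.1,0,0,0,0.008,0.0016,0.2,0,0,0,0.008,0.0016,0.3,0,0,0,0.008,0.0016,0.4,0,0,0,0.008,0.0016,0.48,0,0,0,0.008,0.0016,0.54,0,0,0,0.008,0.0016,0.575,0,0,0,0.008,0.0016,0.575,0,0,0]' -1 && python3 - <<'E'
from top import *
s=sense();t=np.array(s["tcp_pos"])
c,h=ring("collar",(.6085,.1235),.030,.03075)
goal([c[0],c[1],.0235],down(10.4))
E
```

```text
time: 20.3
tcp_pos: [0.6086, 0.1228, 0.0108]
orientation: [[0.983, 0.182, -0.003], [0.182, -0.983, 0.002], [-0.003, -0.002, -1.0]]
wrist_force: [-0.5, 0.8, 0.2]
width: 0.094
finger_force: 0.0
collar centre [0.6126 0.1111 0.0359] top z 0.03019253780953729 n 7774 nominal r 0.03075 hull 20
t 20.35 tcp [0.61   0.1228 0.0128] w 0.09404506632601833 F [0.1453 0.433  0.3268]
ROW [ 0.001   0.03    0.0202 -0.0028 -0.0004  0.0016] mm [ 0.418  12.0174  8.062 ] deg [-0.125  -0.0189  0.0738]
```

```bash
python3 -m creep '[0,0,0.01,0,0,0,0,0,0.017,0,0,0,0,0,0.017,0,0,0,0,0,0.017,0,0,0,0,0,0.017,0,0,0,0,0,0.017,0,0,0,0,0,0.017,0,0,0,0,0,0.017,0,0,0]' -1 && python3 -m creep '[0,0,0,0,0,0,0,0,0,0,0,0,0,0,0,0,0,0,0,0,0,0,0,0,0,0,0,0,0,0,0,0,0,0,0,0,0,0,0,0,0,0,0,0,0,0,0,0]' 1 30 && python3 -m creep '[0,0,-0.1,0,0,0,0,0,-0.2,0,0,0,0,0,-0.3,0,0,0,0,0,-0.4,0,0,0,0,0,-0.47,0,0,0,0,0,-0.5,0,0,0,0,0,-0.5,0,0,0,0,0,-0.5,0,0,0]' && python3 - <<'E'
from top import *
s=sense();t=np.array(s["tcp_pos"])
c,h=ring("collar",t[:2],t[2]+.024,.03075)
R=np.array(s["orientation"]);v=R.T@np.r_[np.array([.4556,.2222])-c,0];print("to post",v*1000,v/.4)
E
```

```text
time: 21.15
tcp_pos: [0.6104, 0.1224, 0.0059]
orientation: [[0.983, 0.181, 0.0], [0.181, -0.983, 0.002], [0.001, -0.002, -1.0]]
wrist_force: [0.0, -0.0, -0.7]
width: 0.094
finger_force: 0.0
time: 21.95
tcp_pos: [0.6104, 0.1225, 0.0059]
orientation: [[0.983, 0.181, 0.0], [0.181, -0.983, 0.002], [0.001, -0.002, -1.0]]
wrist_force: [-0.9, -0.0, -0.0]
width: 0.0582
finger_force: 29.8
time: 22.75
tcp_pos: [0.6095, 0.1218, 0.2036]
orientation: [[0.983, 0.181, -0.003], [0.181, -0.983, 0.002], [-0.003, -0.002, -1.0]]
wrist_force: [-0.3, -0.2, -2.4]
width: 0.0588
finger_force: 29.8
collar centre [0.6095 0.1225 0.0302] top z 0.22788919890685821 n 8209 nominal r 0.03075 hull 22
to post [-133.2683 -125.9647    0.6633] [-0.3332 -0.3149  0.0017]
```

```bash
python3 -m creep '[-0.08,-0.08,0,0,0,0,-0.16,-0.155,0,0,0,0,-0.24,-0.23,0,0,0,0,-0.3,-0.285,0,0,0,0,-0.333,-0.315,0,0,0,0,-0.333,-0.315,0,0,0,0,-0.333,-0.315,0,0,0,0,-0.333,-0.315,0,0,0,0]' && python3 - <<'E'
from top import *
s=sense();t=np.array(s["tcp_pos"]);print(t)
c,h=ring("collar",t[:2],t[2]+.024,.03075,"pics/w8.png")
R=np.array(s["orientation"]);v=R.T@np.r_[np.array([.4556,.2222])-c,0];print("to post",v*1000,v/.4)
E
```

```text
time: 23.6
tcp_pos: [0.4574, 0.221, 0.2053]
orientation: [[0.984, 0.18, -0.0], [0.18, -0.984, 0.001], [0.0, -0.001, -1.0]]
wrist_force: [0.1, -0.7, -1.5]
width: 0.0585
finger_force: 29.8
[0.4574 0.221  0.2053]
collar centre [0.4573 0.2217 0.0302] top z 0.22970089522877607 n 8245 nominal r 0.03075 hull 26
to post [-1.6084 -0.7545  0.0009] [-0.004  -0.0019  0.    ]
```

View pics/w8.png

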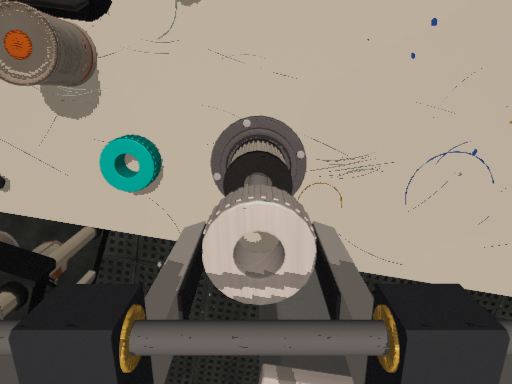

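```bash
python3 -m creep '[-0.003,-0.0015,0,0,0,0,-0.003,-0.0015,0.03,0,0,0,-0.003,-0.0015,0.06,0,0,0,-0.003,-0.0015,0.09,0,0,0,-0.003,-0.0015,0.12,0,0,0,-0.003,-0.0015,0.16,0,0,0,-0.003,-0.0015,0.2,0,0,0,-0.003,-0.0015,0.22,0,0,0]' && python3 -m creep '[0,0,0.005,0,0,0,0,0,0.01,0,0,0,0,0,0.014,0,0,0,0,0,0.017,0,0,0,0,0,0.02,0,0,0,0,0,0.022,0,0,0,0,0,0.022,0,0,0,0,0,0.022,0,0,0]'
```

```text
time: 24.45
tcp_pos: [0.4539, 0.2219, 0.1154]
orientation: [[0.983, 0.181, -0.003], [0.181, -0.983, 0.001], [-0.003, -0.001, -1.0]]
wrist_force: [-0.3, -0.1, -1.8]
width: 0.0587
finger_force: 29.8
time: 25.25
tcp_pos: [0.4553, 0.2223, 0.1093]
orientation: [[0.983, 0.181, 0.001], [0.181, -0.983, 0.002], [0.001, -0.002, -1.0]]
wrist_force: [0.5, -0.2, -2.5]
width: 0.0585
finger_force: 29.8
```

Expected contact is at TCP z ≈ 0.106.

```bash
python3 -m creep '[0,0,0.002,0,0,0,0,0,0.004,0,0,0,0,0,0.006,0,0,0,0,0,0.0075,0,0,0,0,0,0.0085,0,0,0,0,0,0.0085,0,0,0,0,0,0.0085,0,0,0,0,0,0.0085,0,0,0]'; python3 - <<'E'
from top import *
s=sense();t=np.array(s["tcp_pos"])
F=[]
for i in range(3): cams.snapshot("wrist");F.append(sense()["wrist_force"])
print(np.mean(F,0))
ring("collar",t[:2],t[2]+.024,.03075)
E
```

```text
time: 26.05
tcp_pos: [0.4552, 0.2223, 0.1058]
orientation: [[0.983, 0.181, 0.0], [0.181, -0.983, 0.002], [0.001, -0.002, -1.0]]
wrist_force: [0.1, -0.7, -2.1]
width: 0.0582
finger_force: 29.8
[-0.4621 -0.2463 -1.8115]
collar centre [0.4555 0.223  0.0304] top z 0.1302475182984229 n 8134 nominal r 0.03075 hull 26
```

```bash
python3 -m creep '[0,0,0.0007,0,0,0,0,0,0.0014,0,0,0,0,0,0.002,0,0,0,0,0,0.002,0,0,0,0,0,0.002,0,0,0,0,0,0.002,0,0,0,0,0,0.002,0,0,0,0,0,0.002,0,0,0]'; python3 - <<'E'
from h import *
F=[]
for i in range(4): cams.snapshot("wrist");F.append(sense()["wrist_force"])
print(np.mean(F,0))
E
```

```text
time: 27.05
tcp_pos: [0.4554, 0.2224, 0.1058]
orientation: [[0.983, 0.181, 0.001], [0.181, -0.983, 0.002], [0.002, -0.002, -1.0]]
wrist_force: [-2.7, -1.4, 5.5]
width: 0.0579
finger_force: 29.8
[-2.4123 -1.3313  5.2623]
```

Firm contact; release and retreat straight up.

```bash
python3 -m creep '[0,0,0,0,0,0,0,0,0,0,0,0,0,0,0,0,0,0,0,0,0,0,0,0,0,0,0,0,0,0,0,0,0,0,0,0,0,0,0,0,0,0,0,0,0,0,0,0]' -1 && python3 -m creep '[0,0,-0.03,0,0,0,0,0,-0.08,0,0,0,0,0,-0.14,0,0,0,0,0,-0.2,0,0,0,0,0,-0.27,0,0,0,0,0,-0.33,0,0,0,0,0,-0.36,0,0,0,0,0,-0.36,0,0,0]' && python3 - <<'E'
from top import *
c,h=ring("collar",(.4555,.2225),.13,.03075,"pics/w9.png")
C=cams.get_calibration("wrist");im,d=cams.snapshot("wrist");P=pts("w",d,d>0,C)
Q=P[(np.hypot(P[:,0]-c[0],P[:,1]-c[1])<.028)&(abs(P[:,2]-.13)<.006)]
print("tilt",np.linalg.lstsq(np.c_[Q[:,:2],np.ones(len(Q))],Q[:,2],rcond=None)[0][:2])
E
```

```text
time: 28.05
tcp_pos: [0.4552, 0.2224, 0.105]
orientation: [[0.983, 0.181, 0.0], [0.181, -0.983, 0.002], [0.001, -0.002, -1.0]]
wrist_force: [-0.2, 0.6, 0.6]
width: 0.0942
finger_force: 0.0
time: 28.85
tcp_pos: [0.4562, 0.2224, 0.2518]
orientation: [[0.983, 0.181, 0.005], [0.181, -0.983, 0.004], [0.006, -0.003, -1.0]]
wrist_force: [-1.0, 0.3, -0.2]
width: 0.0939
finger_force: 0.0
collar centre [0.4547 0.2229 0.0296] top z 0.13016732846715381 n 2536 nominal r 0.03075 hull 50
tilt [0.0025 0.001 ]
```

View pics/w9.png

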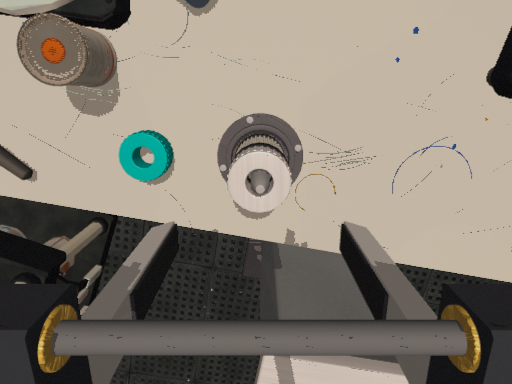

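The collar (260,180) lies flat on the cartridge, with the post tip showing in its bore. Its top is at 0.130 m as required, it is level, and the gripper is clear.

```bash
python3 -c "
from cell import workorder
print(workorder.finish_job())"
```

```text
the job is handed in; nothing more can be done
None
```

The job is handed in: the cartridge is fully home on the pocket floor and the aluminium collar sits flat on it round the post, with both let go and the gripper clear; the tin, cup and scanner were not touched (about 29 s of the 69 s used; no verdict was returned).

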